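# Register a row of printing nests against the end stop and shut the retaining arm

## Robot

A 7-joint arm with a two-finger parallel gripper is mounted at the origin on the work surface. World frame = base frame: x ahead of the robot, y to its left, z up, the work surface at z = 0. Lengths are in mm, angles in rad, forces in N, time in s.
With the tool pointing down it reaches from about 400 to 875 mm from the base axis. Payload 4.4 kg.
Tool frame: the origin (TCP) lies on the mounting face of the last link; the fingertips stand 173 mm ahead of it and the grasp point (between the pads) lies 155 mm ahead of it; z points along the fingers, y is the line along which they close (so a half turn about z gives the same grasp; the last joint's range is limited). The gripper opens to 85 mm and grips with 20 to 120 N. Pads are 22 mm wide; open, the fingers measure 114 mm over their backs; the gripper's body (76 mm by 85 mm) begins 54 mm behind the grasp point. The pads swing forward as they close: fully open they stand 13 mm farther back than shut.
Start: joints at [1.167, 0.628, 0.038, 1.517, -0.027, 0.996, -0.02], TCP at [215.439, -613.271, 404.713] pointing down, gripper open.
Joint ranges: [-3.06, 3.06], [-0.37, 2.12], [-1.25, 1.32], [0.18, 2.47], [-1.1, 4.24], [0.23, 1.98], [-2.94, 2.94]. Speed limits (rad/s): [2.57, 2.57, 3.14, 3.14, 3.14, 3.14, 3.14].

## Interface

Orientations are given as [roll, pitch, yaw] about the fixed x, y, z axes, in that order (R = Rz(yaw) Ry(pitch) Rx(roll)).
In Python, from cell import * gives the robot as it stands. The module is installed in compiled form; this text tells all that it offers.
- The arm moves only by the tool jog_arm, never from a script. Its argument "steps" is a list of rows, each a list of 7 numbers: the opening, from -1 (shut) to 1 (fully open), so that 0 is half open, then the shift along the tool's x, y, z as a fraction of full scale, then the turn, a rotation vector about the tool's x, y, z as a fraction of full scale. A call has 1 to 10 rows; each row shifts and turns the commanded pose from where the row before left it, along the tool's axes as they then stand; what a row does not reach is not made up. Full scale, the value 1, is 500 mm for a shift and 2 rad for a turn. A row lasts 1/8 s, in which the tool goes at most 62.5 mm and 10.7 degrees, less where a joint would pass 70% of its speed; a pose out of reach is approached as far as the arm can. A call with a number of a shift or a turn outside -1 to 1 is refused whole. A call with a gripper value outside its range is refused whole. The fingers move at their own pace and stop on an object; the grip force is fixed at half the most. Time passes only in rows, so rows that do not move let the fingers close. It gives the time, the measured TCP pose, the force, the opening and the grip force at its end, in the units of the state.
- read_state(): the state, without advancing time (a new reading comes with each control period).
- get_image(name): name is "scene" or "top" or "wrist"; returns a dict with "pixels" (420x560x3 uint8, red, green, blue), "depth" (420x560 float32, mm along the optical axis (not along the pixel's ray), 0 where there is no reading), "vertical_fov" (degrees; the focal length in pixels is half the picture's height over the tangent of half this angle, whatever the lens; pixels are square), "cx", "cy" (the principal point, pixels), "R" (3x3) and "t" (3): a world point X has camera coordinates R X + t. Camera axes: x right, y down, z forward; pixel columns grow to the right and rows downward; lengths in mm; the calibration is good to about 2 mm. A picture is of the moment at which its call begins.
- finish_job(): hands the job in; it is judged then, once.
The state is a dict: "clock": time; "qpos": joint angles; "qd": joint speeds; "tau": joint torques, N m; "eef_pos": TCP position; "tool_rot": TCP orientation; "force": force on the tool from outside, world axes, zero at the start; "torque": the same for the moment, N m; "width": finger opening in mm; "gripper_force": force on a finger pad.
Only numpy, scipy, OpenCV 4.12 (cv2) and the standard library are available. Lean on these libraries where they do the work, as an engineer would, in place of code of your own. Each camera call takes 0.05 s, during which the arm holds its last target. There are 200 camera calls.

## Task

Four printing nests stand touching one another in the guide track on the bench. Push the row gently from behind, as one train, until the leading nest is fully home against the end stop with no gaps in the row; then push the retaining arm round by its knob or bar until it is fully shut square across the track behind the last nest, and leave it so. Only push: do not pick up any nest, and leave the spare nest, the squeegee and the jar beside the track where they are.

Things in the scene. Friction and masses are not known exactly. Their poses are not given: they have to be found in the camera images.
- track: registration track fixed to the bench: plate 390 x 132 mm, 12 mm thick, two steel guide strips 62 mm apart (tops 20 mm above the bench), end stop block (top 38 mm). Origin on the bench, on the guides' centre line, half-way along; x towards the stop, y across, z up. The stop's face is at x = +160 mm, the open end at -195 mm. Four nests fully home reach from x = +160 back to -16 mm
- stop_face (a point): the centre of the end stop's face that the leading nest must meet, 25 mm above the bench; axes as the track's. The nests slide on the plate between the guides, with 1 mm of play on each side, and stand 18 mm above the strips
- nest1 (a point): the leading nest, nearest the end stop: black block 44 mm along the track, 60 mm across, 26 mm tall, about 120 g, with a pane of glass in its top. This point is its centre, 25 mm above the bench; x towards the stop, z up. It starts 45 to 110 mm short of the stop
- nest2 (a point): the second nest, of the same size; this point is its centre
- nest3 (a point): the third nest, of the same size; this point is its centre
- nest4 (a point): the last nest, of the same size; this point is its centre. Its free rear face (22 mm from this point, on the -x side) is the one to push. The four nests start touching or within 1 mm of each other; moving the row takes about 2 to 6 N
- gate (a joint): the retaining arm's angle, rad: 0 = open, parallel to the track, pointing to its open end; negative = splayed outward (limit -0.35); 1.571 = shut, square across the track, at its limit. It shuts clockwise seen from above. It starts between -0.33 and 0. Its stiff pivot (0.12 N m) keeps it where it is left. Shut, it has 4 mm free behind the last nest when all are home
- gate_pivot (a point): the arm's pivot, at x = -27 mm, y = -58 mm of the track (its -y side), 27 mm above the bench, half-way up the bar. Its axes turn with the arm: the bar runs from it along -x to the knob, and shuts by moving towards +y, pushed on its -y face. The bar is 14 mm wide, between 22 and 32 mm above the bench
- gate_knob (a point): the middle of the arm's upright black knob, 14 mm diameter, from 32 to 60 mm above the bench, standing on the bar 74 mm from the pivot (the bar ends 8 mm further). This point is 46 mm above the bench; axes as the pivot's
- spare_nest (a point): a spare nest of the same kind on the bench beside the track, on the retaining arm's side but nearer the end stop; to be left alone; this point is its centre, 13 mm above the bench
- squeegee: wooden printing squeegee with a rubber blade lying beside the track, on the side away from the arm: 140 mm long (x), 54 mm wide, 24 mm tall; to be left alone; origin under its middle
- bottle: small white plastic jar, 44 mm diameter, 85 mm tall, beyond the end stop; to be left alone; origin at the centre of its underside

How it is judged:
By the outcome, as a careful person would: the job done as asked, in the order asked, and still so for the second after the job is handed in, with the robot touching nothing.
It also fails if it takes over 51 s, if anything falls off the work surface, if the arm or the gripper's body presses on something with over 40 N, if the wrist force passes 120 N, or if a joint passes its speed limit or range.

## Working session

There is one attempt and no reset: what is moved stays moved. The work goes in short steps, Python scripts to look and compute and a tool call to move; the robot and the scene stay as the last step left them, time stands still between calls to the robot, and variables do not carry over. Pictures are saved under pics/ and viewed, at most 10 in all, crops included, and the job is handed in when it is done.

Besides the shell and the picture viewer there is one more tool, called by a JSON object that holds its "name" and its "arguments". jog_arm: Moves the arm, as the interface text tells. Shift numbers are shares of 500 mm and turn numbers shares of 2 rad, none past 1 either way. Its arguments: {"type":"object","properties":{"steps":{"type":"array"}},"required":["steps"]}

```bash
mkdir -p pics; cat > h.py <<'E'
from cell import *
import numpy as np, cv2
def grab(n,f=None):
    im=get_image(n)
    if f: cv2.imwrite('pics/'+f,im['pixels'][:,:,::-1])
    np.savez(''+n+'.npz',**im)
    return im
def ray(im,u,v,z):
    f=210/np.tan(np.radians(im['vertical_fov'])/2)
    R=np.array(im['R']);t=np.array(im['t'])
    c=-R.T@t; d=R.T@np.array([(u-im['cx'])/f,(v-im['cy'])/f,1])
    return c+d*(z-c[2])/d[2]
E
python3 - <<'E'
from h import *
im=grab('top','top1.png');im2=grab('scene','sc1.png')
s=read_state();print({k:np.round(s[k],3) for k in s})
for i in(im,im2):print(-i['R'].T@i['t'],i['R'].round(2).tolist())
E
```

```text
{'clock': np.float64(0.1), 'qpos': array([ 1.167,  0.629,  0.038,  1.518, -0.027,  0.996, -0.02 ]), 'qd': array([-0.   , -0.001, -0.001, -0.004, -0.   , -0.001,  0.003]), 'tau': array([ 2.0000e-03, -5.6453e+01,  1.2300e+00, -1.9397e+01,  1.1000e-02,
        6.0000e-03,  0.0000e+00]), 'eef_pos': array([ 215.357, -613.02 ,  403.866]), 'tool_rot': array([-3.14 ,  0.   ,  0.338]), 'force': array([-0.022, -1.017, -0.006]), 'torque': array([ 0.015, -0.004,  0.05 ]), 'gripper_force': np.float64(0.0), 'width': np.float64(84.99)}
[512.22879156  86.91156686 873.40807925] [[0.02, -1.0, 0.01], [-1.0, -0.02, -0.06], [0.06, -0.01, -1.0]]
[1097.6693398   270.53356657  655.28571814] [[-0.34, 0.94, 0.01], [0.69, 0.26, -0.67], [-0.64, -0.22, -0.74]]
```

View pics/top1.png

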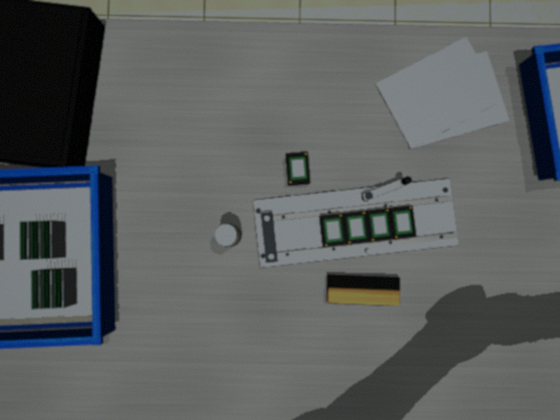

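View pics/sc1.png

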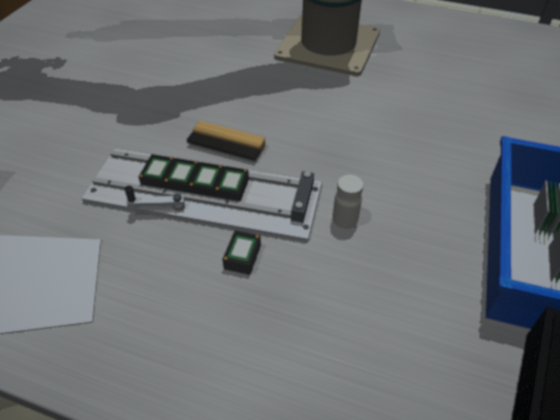

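The top view shows the track with corners near (254,199), (450,179), (458,244) and (260,267), and the stop at the left. The nests are at u 322–415, the gate pivot is near (368,196) and the knob near (406,181). The spare nest (297,168), jar (227,235) and squeegee (364,290) are all clear of the track.

```bash
cat >> h.py <<'E'
def plate(im):
    g=cv2.cvtColor(im['pixels'],cv2.COLOR_RGB2GRAY); return g
E
python3 - <<'E'
from h import *
im=dict(np.load('top.npz'))
c=[(254,199),(450,179),(458,244),(260,267)]
P=np.array([ray(im,u,v,12)[:2] for u,v in c])
g=cv2.cvtColor(im['pixels'],cv2.COLOR_RGB2GRAY)
Q=cv2.cornerSubPix(g,np.float32(c).reshape(-1,1,2),(5,5),(-1,-1),(3,50,.01)).reshape(-1,2)
print(Q.round(1).tolist())
P=np.array([ray(im,u,v,12)[:2] for u,v in Q])
print(P.round(1).tolist(),[np.linalg.norm(P[i]-P[(i+1)%4]).round(1) for i in range(4)])
o=P.mean(0);a=(P[0]+P[3]-P[1]-P[2]);yaw=np.arctan2(a[1],a[0]);print('o',o,'yaw',yaw)
ex=np.array([np.cos(yaw),np.sin(yaw)]);ey=np.array([-ex[1],ex[0]])
def tr(u,v,z):
    p=ray(im,u,v,z)[:2]-o;return np.round([p@ex,p@ey],1)
print('pivot',tr(368,196,32),'knob',tr(406,180.5,60))
# nests dark mask in track band
m=(g<70).astype(np.uint8)
cv2.imwrite('pics/crop.png',cv2.resize(im['pixels'][165:280,240:470,::-1],None,fx=3.4,fy=3.4,interpolation=cv2.INTER_CUBIC))
# profile along track at nest edges: sample at z=38, y=+-25
f=210/np.tan(np.radians(im['vertical_fov'])/2)
for y in(-24,24):
    r=[]
    for x in range(-150,170,3):
        X=np.r_[o+ex*x+ey*y,38];k=im['R']@X+im['t'];u,v=k[0]/k[2]*f+im['cx'],k[1]/k[2]*f+im['cy']
        r.append(int(cv2.getRectSubPix(g,(1,1),(float(u),float(v)))[0,0]))
    print(y,r)
E
```

```text
[[252.6999969482422, 200.60000610351562], [448.1000061035156, 178.10000610351562], [458.20001220703125, 243.3000030517578], [260.0, 267.0]]
[[586.4, 138.7], [637.4, -244.3], [509.7, -263.3], [457.7, 122.0]] [np.float64(386.3), np.float64(129.0), np.float64(388.7), np.float64(129.8)]
o [547.78284124 -61.73684022] yaw 1.7041705153974356
pivot [-27.4 -46.3] knob [-95.3 -64.6]
-24 [104, 121, 121, 122, 121, 122, 122, 123, 122, 122, 122, 125, 124, 125, 125, 124, 118, 112, 109, 117, 120, 119, 114, 116, 116, 123, 117, 107, 95, 105, 99, 60, 65, 96, 113, 109, 105, 100, 103, 112, 114, 107, 104, 109, 121, 121, 108, 105, 110, 117, 117, 111, 107, 103, 110, 117, 113, 109, 111, 118, 116, 99, 87, 90, 99, 94, 71, 45, 70, 99, 96, 92, 89, 103, 124, 129, 128, 128, 126, 128, 128, 128, 127, 128, 128, 128, 127, 129, 129, 127, 127, 128, 128, 130, 126, 109, 80, 85, 118, 129, 126, 128, 125, 82, 44, 78, 117]
24 [130, 132, 131, 131, 131, 130, 131, 130, 131, 132, 130, 131, 132, 129, 98, 36, 30, 66, 106, 127, 129, 130, 131, 127, 127, 113, 71, 37, 22, 19, 21, 34, 71, 113, 129, 127, 128, 130, 130, 128, 107, 68, 40, 16, 17, 22, 42, 81, 119, 131, 129, 127, 127, 128, 128, 108, 64, 32, 21, 18, 29, 50, 91, 119, 128, 129, 128, 127, 126, 122, 93, 54, 28, 22, 75, 125, 131, 132, 133, 132, 133, 132, 133, 132, 132, 133, 132, 131, 132, 131, 131, 131, 132, 131, 132, 131, 131, 131, 132, 132, 132, 132, 127, 85, 47, 48, 48]
```

View pics/crop.png

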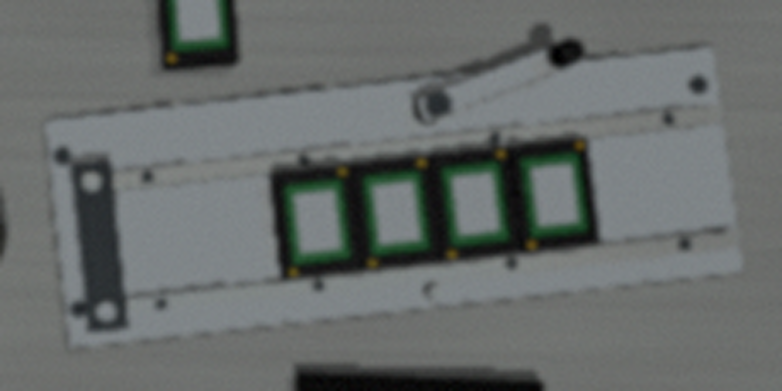

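The crop shows the guides and nests offset about +11 mm in y from the plate's centre. With that offset the pivot sits at y = -58, as stated. The row spans x of about -106 to +71, so it needs roughly 89 mm of travel, and the gate is at about -0.26 rad.

```bash
cat >> h.py <<'E'
O=np.array([536.9,-63.2]);YAW=1.704
EX=np.array([np.cos(YAW),np.sin(YAW)]);EY=np.array([-EX[1],EX[0]])
def goto(x,y,tipz,yaw=0.133,p=None):
    s=read_state();p=s['eef_pos'] if p is None else p;w=s['tool_rot'][2]
    d=np.r_[O+EX*x+EY*y,tipz+173]-p;c,sn=np.cos(w),np.sin(w)
    print('tool shift frac',np.round(np.array([c*d[0]+sn*d[1],sn*d[0]-c*d[1],-d[2]])/500,4),'turn z frac',round(-(yaw-w)/2,4),'clock',s['clock'],'F',np.round(s['force'],1))
def where():
    p=np.array(read_state()['eef_pos']);q=p[:2]-O;print('track',np.round([q@EX,q@EY,p[2]-173],1))
E
python3 -c "
from h import *
goto(-145,0,120);where()"
```

```text
tool shift frac [ 0.9123 -0.5404  0.2217] turn z frac 0.1024 clock 0.1 F [-0. -1. -0.]
track [-502.2  391.7  230.9]
```

{"name": "jog_arm", "arguments": {"steps": [[-1,0,0,0,0,0,0.051],[-1,0,0,0,0,0,0.051]]}}

```text
clock: 0.35
eef_pos: [215.3, -613.1, 404.1]
tool_rot: [-3.14, 0.0, 0.13]
force: [-0.2, 0.4, -0.4]
width: 51.4
gripper_force: 0.0
```

```bash
python3 -c "
from h import *
goto(-145,0,120);where()"
```

```text
tool shift frac [ 0.7814 -0.7169  0.2223] turn z frac -0.0013 clock 0.35 F [-0.2  0.4 -0.4]
track [-502.3  391.8  231.1]
```

{"name": "jog_arm", "arguments": {"steps": [[-1,0.07,-0.065,0.02,0,0,0],[-1,0.07,-0.065,0.02,0,0,0],[-1,0.07,-0.065,0.02,0,0,0],[-1,0.07,-0.065,0.02,0,0,0],[-1,0.07,-0.065,0.02,0,0,0],[-1,0.07,-0.065,0.02,0,0,0],[-1,0.07,-0.065,0.02,0,0,0],[-1,0.07,-0.065,0.02,0,0,0],[-1,0.07,-0.065,0.02,0,0,0],[-1,0.07,-0.065,0.02,0,0,0]]}}

```text
clock: 1.6
eef_pos: [519.7, -243.2, 304.1]
tool_rot: [-3.141, 0.0, 0.134]
force: [0.7, 0.1, 0.1]
width: -0.2
gripper_force: 0.0
```

```bash
python3 -c "
from h import *
goto(-145,0,120);where();grab('wrist','w1.png')"
```

```text
tool shift frac [ 0.0819 -0.0622  0.0222] turn z frac 0.0004 clock 1.6 F [0.7 0.1 0.1]
track [-176.1   40.9  131.1]
```

View pics/w1.png

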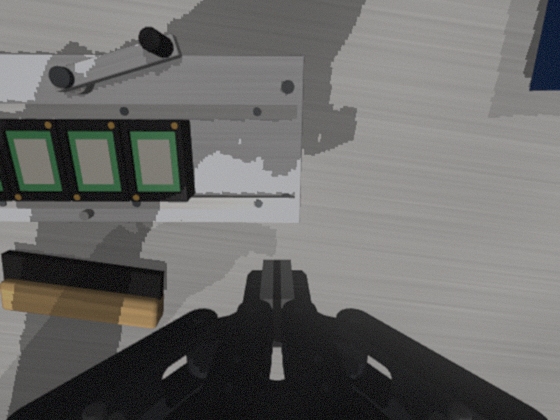

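The wrist view shows the last nest's rear edge from about (188,121) to (190,200). The knob top is near (150,35), the pivot cap near (62,77), and the guide lines are at v of about 104–118 and 196.

```bash
python3 - <<'E'
from h import *
im=dict(np.load('wrist.npz'))
def tr(n,u,v,z):
    p=ray(im,u,v,z);q=p[:2]-O;print(n,np.round([q@EX,q@EY],1),'depth pt z', end=' ')
    f=210/np.tan(np.radians(im['vertical_fov'])/2);d=float(im['depth'][int(v),int(u)])
    X=im['R'].T@(np.array([(u-im['cx'])/f*d,(v-im['cy'])/f*d,d])-im['t']);r=X[:2]-O;print(np.round([r@EX,r@EY,X[2]],1))
tr('rear up',186,121,38);tr('rear low',187,200,38);tr('plate corner',302,57,12);tr('plate corner2',299,221,12)
tr('pivot cap',60,76,38);tr('knob',148,34,60);tr('knob base',162,46,34);tr('left top',5,121,38);tr('nest mid',157,161,38);tr('bar end',178,52,32)
E
```

```text
rear up [-112.6  -30.1] depth pt z [-108.7  -29.6   23.7]
rear low [-108.3   27.8] depth pt z [-108.3   27.8   37.8]
plate corner [-195.4  -74.8] depth pt z [-195.4  -74.8   12.2]
plate corner2 [-196.    53.8] depth pt z [-196.    53.8   12.2]
pivot cap [-29.7 -59.4] depth pt z [-29.6 -59.4  37.8]
knob [-100.3  -80.4] depth pt z [-100.1  -80.5   59.2]
knob base [-99.6 -78.4] depth pt z [-106.1  -74.9   54.4]
left top [ 15.2 -30.1] depth pt z [ 15.1 -30.1  38.1]
nest mid [-88.9  -1.9] depth pt z [-88.5  -1.7  37.1]
bar end [-109.4  -75. ] depth pt z [-109.3  -75.1   31.4]
```

{"name": "jog_arm", "arguments": {"steps": [[-1,0.041,-0.031,0,0,0,0],[-1,0.041,-0.031,0,0,0,0],[-1,0,0,0.04,0,0,0],[-1,0,0,0.04,0,0,0]]}}

```text
clock: 2.15
eef_pos: [555.6, -207.9, 264.1]
tool_rot: [-3.142, -0.0, 0.135]
force: [-0.6, -0.5, -0.2]
width: -0.1
gripper_force: 0.0
```

```bash
cat >> h.py <<'E'
O=O-2*EX-1.2*EY
E
python3 -c "
from h import *
goto(-145,0,22);where()"
```

```text
tool shift frac [0.0037 0.0021 0.1382] turn z frac 0.0009 clock 2.15 F [-0.6 -0.5 -0.2]
track [-143.9    1.9   91.1]
```

{"name": "jog_arm", "arguments": {"steps": [[-1,0,0,0.045,0,0,0],[-1,0,0,0.045,0,0,0],[-1,0,0,0.03,0,0,0],[-1,0,0,0.018,0,0,0],[-1,0,0,0,0,0,0]]}}

```text
clock: 2.78
eef_pos: [555.3, -208.3, 195.3]
tool_rot: [-3.141, 0.001, 0.134]
force: [0.5, -1.4, 0.1]
width: -0.2
gripper_force: 0.0
```

```bash
python3 -c "
from h import *
goto(-125,0,22);where();grab('scene','s2.png')"; python3 -c "
import cv2;i=cv2.imread('pics/s2.png')[80:260,60:340];cv2.imwrite('pics/s2c.png',cv2.resize(i,None,fx=2.8,fy=2.8))"
```

```text
tool shift frac [ 0.0044 -0.0386  0.0007] turn z frac 0.0003 clock 2.775 F [ 0.5 -1.4  0.1]
track [-144.3    2.2   22.3]
```

View pics/s2c.png

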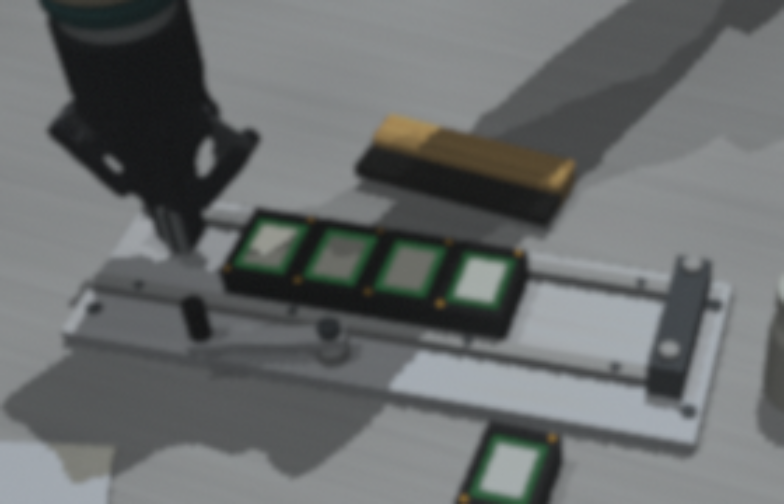

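The crop shows the fingers down in the channel behind the last nest, with nothing else touched.

{"name": "jog_arm", "arguments": {"steps": [[-1,0.0044,-0.016,0,0,0,0],[-1,0,-0.016,0,0,0,0],[-1,0,-0.01,0,0,0,0],[-1,0,-0.006,0,0,0,0],[-1,0,-0.006,0,0,0,0],[-1,0,-0.006,0,0,0,0]]}}

```text
clock: 3.58
eef_pos: [553.8, -179.4, 196.0]
tool_rot: [3.139, -0.001, 0.133]
force: [0.5, -4.0, 0.0]
width: -0.2
gripper_force: 1.8
```

{"name": "jog_arm", "arguments": {"steps": [[-1,0,-0.006,0,0,0,0],[-1,0,-0.006,0,0,0,0],[-1,0,-0.008,0,0,0,0],[-1,0,-0.008,0,0,0,0],[-1,0,-0.008,0,0,0,0],[-1,0,-0.008,0,0,0,0]]}}

```text
clock: 4.32
eef_pos: [550.8, -156.4, 195.9]
tool_rot: [3.141, -0.0, 0.134]
force: [1.0, -4.9, 2.5]
width: -0.3
gripper_force: 2.6
```

```bash
cat > m.py <<'E'
from h import *
goto(-25,0,22);where()
im=grab('top');f=210/np.tan(np.radians(im['vertical_fov'])/2);g=cv2.cvtColor(im['pixels'],cv2.COLOR_RGB2GRAY)
for y in(-27,27):
    r=[]
    for x in range(-120,166,3):
        X=np.r_[O+EX*x+EY*y,38];k=im['R']@X+im['t']
        r.append(int(cv2.getRectSubPix(g,(1,1),(float(k[0]/k[2]*f+im['cx']),float(k[1]/k[2]*f+im['cy'])))[0,0]))
    print(y,r)
E
python3 m.py
```

```text
tool shift frac [-0.0003 -0.1344  0.0017] turn z frac 0.0003 clock 4.325 F [ 1.  -4.9  2.5]
track [-92.2  -0.2  22.9]
-27 [19, 13, 7, 6, 4, 2, 5, 22, 60, 84, 86, 81, 85, 85, 65, 46, 39, 24, 27, 24, 22, 20, 22, 25, 25, 23, 22, 23, 23, 32, 52, 39, 22, 24, 26, 26, 22, 17, 21, 24, 24, 25, 20, 19, 41, 47, 32, 23, 19, 16, 22, 23, 21, 20, 18, 20, 22, 23, 26, 40, 43, 33, 30, 31, 30, 27, 28, 29, 31, 30, 28, 24, 38, 98, 140, 144, 143, 140, 144, 145, 144, 142, 141, 141, 143, 144, 143, 142, 142, 143, 144, 146, 143, 119, 69, 50]
27 [18, 12, 13, 10, 3, 1, 17, 58, 109, 127, 125, 129, 128, 124, 87, 30, 15, 16, 17, 16, 16, 20, 17, 19, 21, 22, 45, 64, 39, 17, 11, 9, 8, 9, 6, 5, 4, 7, 6, 8, 11, 25, 28, 13, 8, 8, 6, 6, 7, 9, 6, 9, 7, 6, 8, 24, 41, 32, 15, 13, 13, 13, 20, 27, 33, 31, 31, 30, 30, 34, 60, 80, 56, 98, 138, 130, 116, 120, 130, 130, 125, 120, 121, 130, 131, 127, 123, 121, 130, 132, 130, 126, 129, 122, 81, 55]
```

{"name": "jog_arm", "arguments": {"steps": [[-1,0,-0.01,0,0,0,0],[-1,0,-0.01,0,0,0,0],[-1,0,-0.01,0,0,0,0],[-1,0,-0.01,0,0,0,0],[-1,0,-0.01,0,0,0,0],[-1,0,-0.01,0,0,0,0],[-1,0,-0.01,0,0,0,0],[-1,0,-0.01,0,0,0,0],[-1,0,-0.01,0,0,0,0],[-1,0,-0.008,0,0,0,0]]}}

```text
clock: 5.62
eef_pos: [544.2, -107.9, 195.9]
tool_rot: [3.141, -0.0, 0.133]
force: [0.1, -5.2, 2.6]
width: 0.5
gripper_force: 2.7
```

{"name": "jog_arm", "arguments": {"steps": [[-1,0,-0.006,0,0,0,0],[-1,0,-0.004,0,0,0,0],[-1,0,-0.004,0,0,0,0],[-1,0,-0.003,0,0,0,0]]}}

```text
clock: 6.12
eef_pos: [543.0, -99.6, 195.8]
tool_rot: [3.141, -0.0, 0.133]
force: [1.0, -5.2, 3.4]
width: 0.1
gripper_force: 2.7
```

```bash
python3 m.py
```

```text
tool shift frac [ 0.     -0.0198  0.0017] turn z frac 0.0002 clock 6.125 F [ 1.  -5.2  3.4]
track [-34.9   0.   22.8]
-27 [27, 27, 31, 44, 42, 25, 13, 9, 10, 10, 12, 7, 11, 10, 13, 20, 29, 27, 27, 27, 26, 28, 34, 40, 29, 16, 10, 2, 8, 28, 65, 93, 97, 71, 53, 52, 33, 23, 28, 28, 29, 32, 27, 24, 30, 30, 28, 24, 30, 50, 47, 27, 25, 25, 22, 28, 28, 27, 29, 24, 24, 28, 26, 40, 49, 30, 23, 27, 24, 24, 22, 23, 31, 35, 35, 33, 28, 36, 72, 79, 46, 31, 30, 32, 33, 34, 31, 30, 31, 34, 36, 69, 127, 125, 72, 54]
27 [27, 28, 29, 30, 37, 35, 27, 27, 27, 26, 26, 29, 28, 27, 28, 25, 28, 27, 27, 26, 27, 29, 37, 37, 26, 16, 7, 4, 12, 56, 119, 148, 144, 106, 37, 19, 18, 21, 18, 22, 23, 18, 12, 10, 10, 20, 33, 18, 11, 5, 9, 9, 5, 6, 10, 8, 10, 9, 8, 11, 25, 29, 16, 9, 10, 8, 8, 10, 8, 7, 11, 9, 9, 16, 47, 87, 71, 34, 31, 34, 32, 32, 34, 32, 32, 29, 32, 32, 36, 65, 90, 77, 114, 126, 84, 58]
```

{"name": "jog_arm", "arguments": {"steps": [[-1,0,-0.002,0,0,0,0],[-1,0,-0.002,0,0,0,0],[-1,0,-0.002,0,0,0,0]]}}

```text
clock: 6.55
eef_pos: [542.6, -96.8, 195.8]
tool_rot: [3.141, -0.0, 0.133]
force: [0.5, -6.0, 2.0]
width: 0.1
gripper_force: 2.7
```

{"name": "jog_arm", "arguments": {"steps": [[-1,0,-0.002,0,0,0,0]]}}

```text
clock: 6.68
eef_pos: [542.4, -95.8, 195.8]
tool_rot: [3.141, -0.0, 0.133]
force: [0.8, -5.4, 1.9]
width: 0.2
gripper_force: 2.7
```

{"name": "jog_arm", "arguments": {"steps": [[-1,0,-0.002,0,0,0,0]]}}

```text
clock: 6.8
eef_pos: [542.3, -94.8, 195.8]
tool_rot: [3.141, -0.0, 0.133]
force: [0.2, -5.8, 3.1]
width: 0.0
gripper_force: 2.7
```

{"name": "jog_arm", "arguments": {"steps": [[-1,0,-0.002,0,0,0,0]]}}

```text
clock: 6.92
eef_pos: [542.2, -93.8, 195.9]
tool_rot: [3.141, -0.0, 0.133]
force: [0.9, -6.3, 2.5]
width: 0.2
gripper_force: 2.8
```

{"name": "jog_arm", "arguments": {"steps": [[-1,0,-0.002,0,0,0,0]]}}

```text
clock: 7.05
eef_pos: [542.0, -93.1, 195.8]
tool_rot: [3.141, -0.0, 0.133]
force: [0.5, -7.4, 2.3]
width: 0.0
gripper_force: 3.6
```

{"name": "jog_arm", "arguments": {"steps": [[-1,0,-0.001,0,0,0,0]]}}

```text
clock: 7.18
eef_pos: [542.0, -93.0, 195.9]
tool_rot: [3.14, -0.0, 0.133]
force: [1.2, -7.4, 2.3]
width: -0.1
gripper_force: 3.9
```

{"name": "jog_arm", "arguments": {"steps": [[-1,0,-0.002,0,0,0,0],[-1,0,0,0,0,0,0]]}}

```text
clock: 7.42
eef_pos: [541.9, -92.8, 195.9]
tool_rot: [3.139, -0.001, 0.132]
force: [1.6, -9.6, 2.9]
width: 0.1
gripper_force: 4.4
```

{"name": "jog_arm", "arguments": {"steps": [[-1,0,-0.002,0,0,0,0],[-1,0,0,0,0,0,0]]}}

```text
clock: 7.68
eef_pos: [541.8, -92.6, 195.9]
tool_rot: [3.138, -0.001, 0.131]
force: [1.1, -10.3, 1.4]
width: -0.3
gripper_force: 5.3
```

```bash
python3 m.py
```

```text
tool shift frac [ 0.0004 -0.0056  0.0018] turn z frac -0.0008 clock 7.675 F [  1.1 -10.3   1.4]
track [-27.8   0.2  22.9]
-27 [74, 37, 27, 28, 25, 28, 30, 38, 47, 37, 21, 12, 12, 9, 9, 8, 9, 11, 11, 22, 27, 24, 27, 28, 29, 34, 41, 32, 18, 7, 4, 13, 42, 82, 96, 79, 50, 45, 34, 31, 31, 33, 25, 27, 32, 30, 27, 26, 26, 26, 34, 49, 45, 28, 26, 29, 28, 27, 28, 25, 26, 27, 26, 27, 23, 32, 48, 39, 26, 24, 18, 24, 27, 27, 29, 32, 33, 34, 36, 39, 69, 75, 41, 33, 34, 33, 35, 29, 32, 34, 34, 33, 29, 32, 49, 57]
27 [31, 30, 30, 27, 27, 28, 27, 27, 34, 38, 32, 27, 29, 27, 31, 28, 28, 29, 29, 28, 28, 28, 29, 28, 29, 37, 39, 27, 17, 5, 4, 14, 61, 120, 140, 114, 44, 20, 24, 22, 23, 20, 21, 15, 13, 11, 8, 17, 34, 26, 8, 8, 6, 9, 9, 9, 9, 6, 9, 9, 8, 11, 27, 33, 15, 8, 11, 10, 7, 8, 11, 10, 9, 9, 10, 20, 38, 74, 79, 36, 35, 34, 34, 33, 34, 32, 32, 34, 33, 34, 33, 61, 96, 66, 48, 58]
```

The row is home: force rises with no further motion, and the image profile shows no light between nest 1 and the stop. I'll retreat, lift and go round to the gate.

{"name": "jog_arm", "arguments": {"steps": [[-1,0,0.01,0,0,0,0],[-1,0,0.03,0,0,0,0],[-1,0,0.03,0,0,0,0],[-1,0,0,-0.06,0,0,0],[-1,0,0,-0.08,0,0,0],[-1,0,0,0,0,0,-0.07],[-1,0,0,0,0,0,-0.075],[-1,0,0,0,0,0,0]]}}

```text
clock: 8.72
eef_pos: [546.3, -125.5, 265.8]
tool_rot: [-3.141, -0.0, 0.421]
force: [-0.3, -0.3, 0.7]
width: 0.2
gripper_force: 0.0
```

```bash
python3 -c "
from h import *
where();goto(-89.4,-108,38,0.423);im=grab('wrist','w2.png');print(read_state()['qpos'])"; 
```

```text
track [-61.    0.2  92.8]
tool shift frac [0.1912 0.116  0.1095] turn z frac -0.0008 clock 8.725 F [-0.3 -0.3  0.7]
[ 0.1461834   0.69435917  0.04550639  1.89056936 -0.05580717  0.55831949
 -0.92202661]
```

View pics/w2.png

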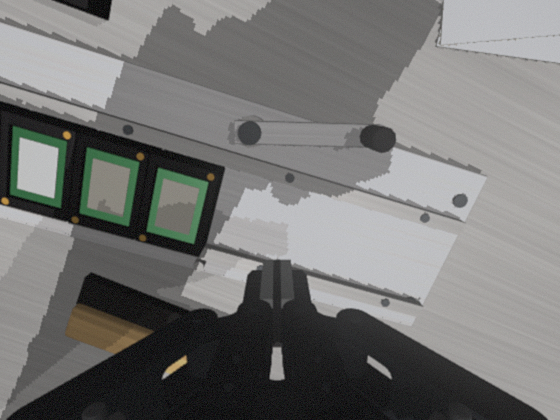

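The wrist view shows the bar level in the picture, from pivot (245,132) to knob (378,138), so the tool is aligned with it. The nests are undisturbed.

{"name": "jog_arm", "arguments": {"steps": [[-1,0.064,0.039,0,0,0,0],[-1,0.064,0.039,0,0,0,0],[-1,0.063,0.038,0,0,0,0],[-1,0,0,0.05,0,0,0],[-1,0,0,0.04,0,0,0],[-1,0,0,0.02,0,0,0],[-1,0,0,0,0,0,0]]}}

```text
clock: 9.65
eef_pos: [656.7, -138.3, 209.8]
tool_rot: [-3.14, 0.002, 0.423]
force: [-0.8, 0.4, 0.7]
width: -0.4
gripper_force: 0.0
```

{"name": "jog_arm", "arguments": {"steps": [[-1,-0.008,0,0,0,0,0],[-1,-0.008,0,0,0,0,0],[-1,-0.006,0,0,0,0,0],[-1,-0.002,0,0,0,0,0]]}}

```text
clock: 10.15
eef_pos: [646.2, -143.6, 211.1]
tool_rot: [3.141, -0.0, 0.423]
force: [-0.7, 0.6, -0.2]
width: 0.1
gripper_force: 0.0
```

```bash
python3 -c "
from h import *
where();goto(-93,-96.5,38,0.423)"
```

```text
track [-92.2 -96.5  38.1]
tool shift frac [-0.0004  0.0016  0.0002] turn z frac 0.0002 clock 10.15 F [-0.7  0.6 -0.2]
```

Now the tool is at the knob, so I'll sweep the arc.

{"name": "jog_arm", "arguments": {"steps": [[-1,-0.015,0.003,0,0,0,0.05],[-1,-0.015,0.003,0,0,0,0.05],[-1,-0.015,0.003,0,0,0,0.05],[-1,-0.015,0.003,0,0,0,0.05],[-1,-0.015,0.003,0,0,0,0.05],[-1,-0.015,0.003,0,0,0,0.05]]}}

```text
clock: 10.9
eef_pos: [605.0, -159.3, 211.1]
tool_rot: [-3.141, -0.003, -0.179]
force: [1.8, 1.2, -0.3]
width: -0.2
gripper_force: 0.9
```

```bash
cat > g.py <<'E'
from h import *
import sys
where();s=read_state();th=0.133-s['tool_rot'][2];P=np.array([-27,-58.])
C=P+74*np.array([-np.cos(th),np.sin(th)])-18*np.array([np.sin(th),np.cos(th)])
print('theta',th);goto(*C,38,s['tool_rot'][2])
im=grab('top',sys.argv[1]);i=im['pixels'][150:280,240:470,::-1];cv2.imwrite('pics/c'+sys.argv[1],cv2.resize(i,None,fx=3.4,fy=3.4))
E
python3 g.py t3.png
```

```text
track [-102.3  -53.5   38.1]
theta 0.3120352977225791
tool shift frac [-0.0016  0.0019  0.0002] turn z frac -0.0 clock 10.9 F [ 1.8  1.2 -0.3]
```

View pics/ct3.png

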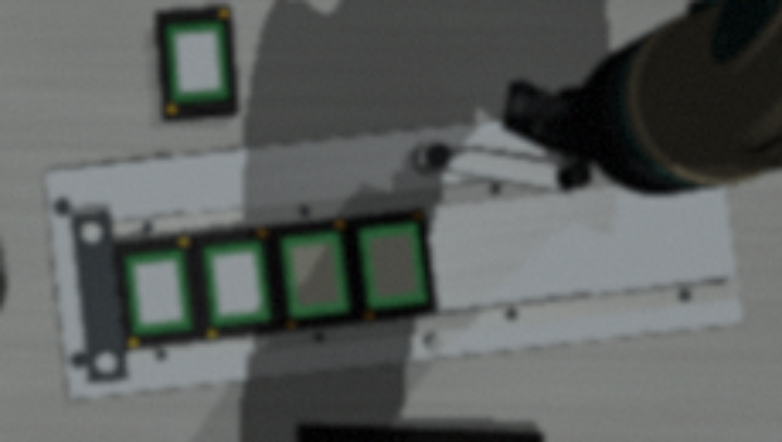

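The bar is swinging in, running from pivot (432,155) to knob (572,175), and the four nests are tight against the stop with no gaps. I'll continue the arc.

{"name": "jog_arm", "arguments": {"steps": [[-1,-0.015,0.004,0,0,0,0.05],[-1,-0.015,0.003,0,0,0,0.05],[-1,-0.015,0.003,0,0,0,0.05],[-1,-0.015,0.003,0,0,0,0.05],[-1,-0.015,0.003,0,0,0,0.05],[-1,-0.015,0.003,0,0,0,0.05],[-1,-0.015,0.003,0,0,0,0.05],[-1,-0.015,0.003,0,0,0,0.05]]}}

```text
clock: 11.95
eef_pos: [548.5, -141.3, 211.2]
tool_rot: [-3.14, -0.002, -0.978]
force: [2.8, -1.1, -0.5]
width: -0.0
gripper_force: 0.8
```

```bash
python3 g.py t4.png
```

```text
track [-76.9   0.1  38.2]
theta 1.111095040151068
tool shift frac [-0.002  -0.0004  0.0003] turn z frac -0.0 clock 11.95 F [ 2.8 -1.1 -0.5]
```

Remaining turn is about 0.46 rad.

{"name": "jog_arm", "arguments": {"steps": [[-1,-0.016,0.002,0,0,0,0.05],[-1,-0.015,0.003,0,0,0,0.05],[-1,-0.015,0.003,0,0,0,0.05],[-1,-0.008,0.001,0,0,0,0.025],[-1,-0.007,0.001,0,0,0,0.025]]}}

```text
clock: 12.62
eef_pos: [530.2, -116.0, 210.8]
tool_rot: [3.141, -0.0, -1.377]
force: [-0.0, -1.6, 0.6]
width: 0.1
gripper_force: 0.9
```

{"name": "jog_arm", "arguments": {"steps": [[-1,-0.008,0.001,0,0,0,0.03]]}}

```text
clock: 12.75
eef_pos: [528.8, -112.1, 210.7]
tool_rot: [3.141, -0.0, -1.438]
force: [-1.1, -1.1, 0.5]
width: -0.1
gripper_force: 0.9
```

```bash
python3 g.py t5.png
```

```text
track [-45.4  15.7  37.7]
theta 1.5713213258377299
tool shift frac [-0.001   0.0006 -0.0006] turn z frac -0.0 clock 12.75 F [-1.1 -1.1  0.5]
```

Orientation is square, so I'll press straight in 1 mm steps until the force climbs at the limit.

{"name": "jog_arm", "arguments": {"steps": [[-1,-0.002,0,0,0,0,0],[-1,0,0,0,0,0,0]]}}

```text
clock: 13.05
eef_pos: [528.9, -110.9, 210.6]
tool_rot: [3.141, 0.0, -1.435]
force: [-1.0, -1.3, 0.3]
width: -0.2
gripper_force: 0.6
```

{"name": "jog_arm", "arguments": {"steps": [[-1,-0.002,0,0,0,0,0],[-1,0,0,0,0,0,0]]}}

```text
clock: 13.3
eef_pos: [528.8, -110.4, 210.7]
tool_rot: [-3.141, -0.001, -1.437]
force: [0.2, -4.1, -1.1]
width: 0.1
gripper_force: 1.6
```

{"name": "jog_arm", "arguments": {"steps": [[-1,-0.002,0,0,0,0,0],[-1,0,0,0,0,0,0]]}}

```text
clock: 13.55
eef_pos: [528.7, -110.0, 210.8]
tool_rot: [-3.141, -0.002, -1.437]
force: [-0.5, -5.9, -3.2]
width: 0.1
gripper_force: 2.7
```

The force has climbed to about three times the pivot's drag with almost no motion, so the gate is at its limit. After one more press I'll back off, lift, move aside and check.

{"name": "jog_arm", "arguments": {"steps": [[-1,-0.002,0,0,0,0,0],[-1,0,0,0,0,0,0]]}}

```text
clock: 13.8
eef_pos: [528.6, -109.7, 210.8]
tool_rot: [-3.141, -0.004, -1.438]
force: [-0.3, -8.5, -3.2]
width: 0.2
gripper_force: 3.4
```

{"name": "jog_arm", "arguments": {"steps": [[-1,0.015,0,0,0,0,0],[-1,0.04,0,0,0,0,0],[-1,0.04,0,-0.05,0,0,0],[-1,0.05,0,-0.1,0,0,0],[-1,0.1,0,-0.06,0,0,0],[-1,0.1,0,0,0,0,0],[-1,0.1,0,0,0,0,0],[-1,0,0,0,0,0,0],[-1,0,0,0,0,0,0]]}}

```text
clock: 14.92
eef_pos: [558.1, -328.5, 315.4]
tool_rot: [3.141, 0.002, -1.437]
force: [0.1, -0.2, -0.5]
width: -0.1
gripper_force: 0.0
```

```bash
python3 g.py t6.png; python3 -c "
from h import *
im=dict(np.load('top.npz'))
f=210/np.tan(np.radians(im['vertical_fov'])/2)
for n,X in dict(knob=(-27,16,60),piv=(-27,-58,37),home=(-16,0,38)).items():
    k=im['R']@np.r_[O+EX*X[0]+EY*X[1],X[2]]+im['t'];print(n,(k[0]/k[2]*f+im['cx']-240)*3.4,(k[1]/k[2]*f+im['cy']-150)*3.4)"
```

```text
track [-263.7   15.4  142.4]
theta 1.5698579736734235
tool shift frac [-0.4373  0.0009  0.2088] turn z frac -0.0 clock 14.925 F [ 0.1 -0.2 -0.5]
knob 465.56767482961527 282.68375148636994
piv 439.3415626692788 151.7473277379363
home 433.50257528198995 256.9319830890583
```

View pics/ct6.png

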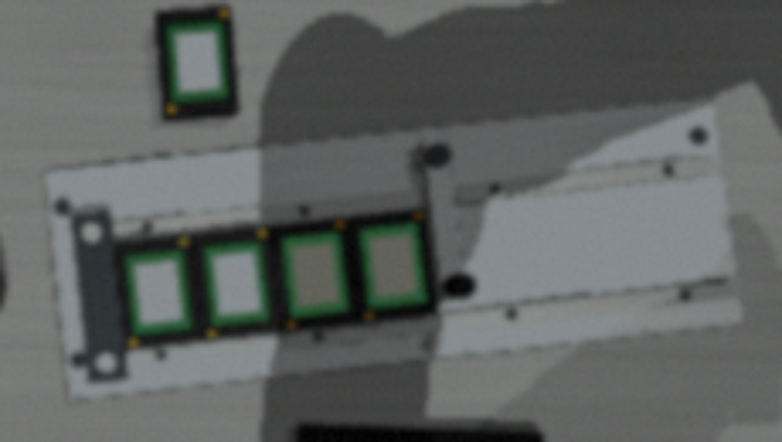

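The crop shows the bar square behind the last nest. The knob at (460,285) is within about 6 crop pixels (3 mm) of its predicted shut position, and its direction from the pivot at (437,155) matches. The row is tight against the stop and the robot is clear.

```bash
python3 -c "
from cell import *
print(finish_job())"
```

```text
the job is handed in; nothing more can be done
None
```

I pushed the four nests home against the end stop with no visible gaps and swung the retaining arm fully shut behind them; the spare nest, squeegee and jar were not touched, and the job was handed in at about 15 s of the 51 s allowed.

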